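# Carry a poured coaster to the curing stand on a palette knife

## Robot

A 7-joint arm with a two-finger parallel gripper is mounted at the origin on the work surface. World frame = base frame: x ahead of the robot, y to its left, z up, the work surface at z = 0. Lengths are in mm, angles in rad, forces in N, time in s.
With the tool pointing down it reaches from about 425 to 825 mm from the base axis. Payload 3.6 kg.
Tool frame: the origin (TCP) lies at the very end of the fingers, on their centre line; the grasp point (between the pads) lies 19 mm behind it (manip.pinch_z is the distance from the TCP to the grasp point, in mm); z points along the fingers, y is the line along which they close (so a half turn about z gives the same grasp; the last joint's range is limited). The gripper opens to 93 mm and grips with 3 to 60 N. Pads are 15 mm wide; open, the fingers measure 128 mm over their backs; the gripper's body (75 mm by 188 mm) begins 65 mm behind the grasp point.
Start: joints at [1.171, 0.615, -0.013, 1.423, 0.008, 1.103, -0.04], TCP at [237.36, -605.08, 218.64] pointing down, gripper open.
Joint ranges: [-3.12, 3.12], [-0.3, 2.06], [-1.34, 1.32], [0.26, 2.42], [-1.36, 4.5], [0.01, 1.98], [-2.84, 2.84]. Speed limits (rad/s): [2.79, 2.79, 3.14, 3.14, 3.14, 3.14, 3.14].

## Interface

Orientations are given as a rotation vector (axis times angle).
In Python, from station import manip gives the robot as it stands. The module is installed in compiled form; this text tells all that it offers. Calls block until the motion is done:
- manip.reach(position, orientation): joint-space move of the TCP to a pose.
- manip.move_linear(position, ori=None, rate=150, max_force=None): straight line of the TCP; ori=None keeps the orientation; rate is the mean speed in mm/s. With max_force (N) it stops when the force on the tool has changed by that much, and returns True; else False.
- manip.set_joints(angles): joint-space move.
- manip.command_gripper(opening, strength=None): opening from 0.0 (shut) to 1.0 (fully open); strength is the grip in N (None keeps the last); returns when the fingers have stopped.
- manip.pause(seconds).
- manip.solve_ik(position, orientation): joint angles nearest the present ones, or None.
- manip.read_state(): the state.
- manip.capture(name): name is "scene" or "side" or "wrist"; returns a dict with "pixels" (480x640x3 uint8, blue, green, red), "range_z" (480x640 float32, mm along the optical axis (not along the pixel's ray), 0 where there is no reading), "intrinsics" (3x3 intrinsics, pixels), "extrinsics" (4x4, takes a point from camera to world coordinates). Camera axes: x right, y down, z forward; pixel columns grow to the right and rows downward; lengths in mm; the calibration is good to about 2 mm. A picture is of the moment at which its call begins.
A pose or a line that the arm cannot do raises manip.Unreachable and nothing moves.
- manip.finish_job(): hands the job in; it is judged then, once.
Trained networks look in a picture, given as the dict that the camera call returned (one of the last four; its "shot" number tells which), for a name from the list of things; names that differ only in an ending like _2 or _b are one class to them, and where a whole thing is asked for, a point or a joint stands for the part that bears it (a point fixed in the world has none). Each returns a list of dicts, best first, with "score" (0 to 1); they miss things now and then, are a little off and sometimes report something else, mostly with a low value. They report only what shows in the picture. A call takes as long as a camera call. They do not tell look-alikes from the thing itself.
- manip.recognise(picture, label): "at" ([column, row] in pixels, amid what is visible of it).
- manip.trace(picture, label): "mask" (480x640 bool, what is visible of it) and "at" ([column, row] in pixels, amid what is visible of it).
The state is a dict: "time": time; "qpos": joint angles; "joint_vel": joint speeds; "joint_efforts": joint torques, N m; "tcp_pos": TCP position; "ee_rot": TCP orientation; "wrist_force": force on the tool from outside, world axes, zero at the start; "moment": the same for the moment, N m; "grip_width": opening from 0.0 (shut) to 1.0 (fully open); "grip_force": force on a finger pad.
Only numpy, scipy, OpenCV 4.12 (cv2) and the standard library are available. Lean on these libraries where they do the work, as an engineer would, in place of code of your own. Each camera call takes 0.05 s, during which the arm holds its last target. There are 200 camera calls.

## Task

Take the cranked palette knife from its rest, slide its blade under the tacky round painted coaster on the plain drip stand, and carry the coaster level, balanced on the blade, to the curing stand (the one with four short pegs), setting it down gently so that it lies flat on the stand's two uprights between the pegs. Then draw the knife out and lay it back on its rest as it was. Do not touch the coaster with the gripper or arm, and leave the pots, cup and bottle where they stand.

Things in the scene. Friction and masses are not known exactly. Their poses are not given: they have to be found in the camera images.
- knife: palette knife, 0.14 kg. Origin: centre of the underside of its wooden handle; x to the blade's tip, z up. Handle: bar 120 long (x -60 to 60), 24 wide (y), 26 high (z 0 to 26); grasp it across its width near its middle (the knife's balance point is some 25 to 40 mm ahead of it). An upright neck at x = 58, 20 wide, drops to the flat steel blade, which lies lower (see blade_mid).
- blade_mid (a point): point on the knife blade's upper face (knife frame x 115, y 0, z -17.5 mm): a good place for the coaster's centre. Axes as the knife's. The blade is 40 wide, 2.5 thick, knife x 57 to 167 mm with a round tip, underside at z -20 mm.
- rest: fixed dark wooden knife rest. Origin: centre of its underside; x is the way the blade points when the knife lies in it. Base 140 x 60, 8 high. Two cross blocks, 12 thick, centred at x -50 and +50 mm, carry the handle at 35 mm height; at each block's ends cheeks rise 10 mm higher, 36 mm apart inside, the handle between them. Between the blocks 88 mm is free for fingers.
- rest_top (a point): point 35 mm above the rest's origin: where the knife's origin lies when the knife is in the rest, with the knife's x along this x.
- coaster: round painted disc, 80 across, 8 thick, about 0.05 kg. Origin: centre of its underside; z up. It starts lying on the drip stand's two boards within about 6 mm of their middle.
- drip_stand: fixed bare aluminium stand without pegs. Origin: centre of its underside, z up, +y to the robot's left within 0.25 rad. Base 100 (x) x 90 (y) x 10 high; two upright boards along y, 8 thick, 90 long, centred at x -32 and +32 mm, top edges at 70 mm. The slot between them, along y, is 56 wide, 60 deep and open at both ends. The two stands may change places.
- drip_stand_top (a point): middle of the drip stand at the height of its boards' top edges, 70 mm above its origin; axes as the stand's.
- curing_stand: fixed stand like the drip stand, same sizes, slot and axes, plus four dark steel pegs, 6 across, standing 10 mm above the boards' top edges at x +-32, y +-37 mm; the coaster goes between the pegs with some 6 mm to spare. Origin: centre of its underside.
- curing_stand_top (a point): middle of the curing stand at the height of its boards' top edges, 70 mm above its origin; axes as the stand's.
- pot1: small lidded paint pot (blue), 42 mm across, 42 mm tall; origin at the centre of its underside; bystander
- pot2: small lidded paint pot (grey), 42 mm across, 42 mm tall; origin at the centre of its underside; bystander
- pot3: small lidded paint pot (white), 42 mm across, 42 mm tall; origin at the centre of its underside; bystander
- cup: clear plastic cup, 72 mm across, 85 mm tall; origin at the centre of its underside; bystander
- bottle1: upright blue paint bottle, 56 mm across, 150 mm tall; origin at the centre of its underside; bystander
Not all that is in view belongs to the job. Leave any purple look-alike of the knife alone. What is shaped like the coaster but green is not meant.

How it is judged (in metres and radians):
On the way, in this order (a step that is already met when the one before it is completed fails the run):
1. the coaster is lifted clear of the drip stand on the knife blade (height (world z) of coaster above 0.085 m and contact force between knife and coaster above 0.05 N and contact force between drip_stand and coaster below 0.01 N), for 0.3 s.
2. the coaster lies flat on the curing stand between the pegs, free of the knife (horizontal distance between coaster and curing_stand_top below 0.013 m and z of coaster in the frame of curing_stand_top between -0.003 and 0.003 m and angle between coaster's own z axis and vertical below 0.05 rad and linear speed of coaster below 0.02 m/s and contact force between knife and coaster below 0.02 N), for 0.2 s.
At the end, for the whole second after the job is handed in: Coaster at rest on the curing stand's boards, flat within 0.05 rad, centre within 13 mm of the middle, height within 3 mm, clear of the knife. Knife at rest on its rest, blade to the same end as before: origin within 18 mm of the rest's point, height within 4 mm, tilt under 0.06 rad (all of step 2 and horizontal distance between knife and rest_top below 0.018 m and z of knife in the frame of rest_top between -0.004 and 0.004 m and angle between knife's own z axis and vertical below 0.06 rad and x of blade_mid in the frame of rest_top above 0.08 m and linear speed of knife below 0.02 m/s); the robot touches nothing.
It fails at once if the coaster tilts by more than 0.2 rad (angle between coaster's own z axis and vertical above 0.2 rad).
It fails at once if the gripper or arm touches the coaster (contact force between any of the fingers, the arm and coaster above 0.3 N).
It fails at once if the coaster hits the curing stand harder than 15 N (contact force between coaster and curing_stand above 15 N).
It fails at once if a bystander is moved by more than 30 mm (distance of any of pot1, pot2, pot3, cup, bottle1 from where it was at the start of the episode above 0.03 m).
It also fails if it takes over 66 s, if anything falls off the work surface, if the arm or the gripper's body presses on something with over 40 N, if the wrist force passes 120 N, or if a joint passes its speed limit or range.

## Working session

There is one attempt and no reset: what is moved stays moved. The work goes in short steps, each a Python script; the robot and the scene stay as the last script left them, time stands still between calls to the robot, and variables do not carry over. Pictures are saved under pics/ and viewed, at most 10 in all, crops included, and the job is handed in when it is done.

```bash
mkdir -p pics; cat > h.py <<'E'
import numpy as np, cv2
from station import manip
def cloud(p):
    K=np.array(p["intrinsics"]);E=np.array(p["extrinsics"]);z=p["range_z"]
    v,u=np.mgrid[:480,:640]
    c=np.stack([(u-K[0,2])/K[0,0]*z,(v-K[1,2])/K[1,1]*z,z],-1)
    w=c@E[:3,:3].T+E[:3,3]; w[z<=0]=np.nan
    return w
def save(p,n): 
    cv2.imwrite(f"pics/{n}.png",p["pixels"])
    np.savez(f"pics/{n}.npz",pixels=p["pixels"],range_z=p["range_z"],intrinsics=p["intrinsics"],extrinsics=p["extrinsics"])
E
python3 - <<'E'
from h import *
for n in("scene","side"):
    p=manip.capture(n); save(p,n); w=cloud(p)
    print(n,np.round(np.array(p["extrinsics"])[:3,3]))
    for l in("knife","rest","coaster","drip_stand","curing_stand","pot1","cup","bottle1"):
        for d in manip.trace(p,l)[:4]:
            m=d["mask"]; q=w[m]; q=q[~np.isnan(q[:,0])]
            print(l,round(d["score"],2),np.round(d["at"]),np.round(np.median(q,0)) if len(q) else None,np.round(np.percentile(q,[2,98],axis=0)).tolist() if len(q) else None)
a=cv2.imread("pics/scene.png");b=cv2.imread("pics/side.png")
E
```

```text
scene [1052.  366. 1046.]
knife 0.81 [166. 198.] [ 623. -302.   22.] [[509.0, -322.0, 13.0], [723.0, -283.0, 63.0]]
knife 0.77 [228. 104.] [ 351. -356.   23.] [[295.0, -467.0, 2.0], [404.0, -281.0, 39.0]]
rest 0.85 [189. 182.] [ 563. -290.    9.] [[503.0, -337.0, 1.0], [626.0, -276.0, 47.0]]
coaster 0.88 [385. 256.] [514. 143.  78.] [[476.0, 106.0, 73.0], [548.0, 178.0, 82.0]]
coaster 0.76 [425. 232.] [377. 163.   8.] [[340.0, 126.0, 2.0], [412.0, 198.0, 12.0]]
drip_stand 0.7 [378. 281.] [542. 162.  21.] [[475.0, 98.0, 4.0], [559.0, 189.0, 72.0]]
drip_stand 0.28 [384. 257.] [515. 142.  78.] [[476.0, 107.0, 73.0], [549.0, 177.0, 82.0]]
curing_stand 0.88 [307. 320.] [673.  94.  18.] [[639.0, 47.0, 3.0], [726.0, 139.0, 73.0]]
curing_stand 0.18 [377. 280.] [542. 161.  20.] [[473.0, 97.0, 2.0], [559.0, 190.0, 71.0]]
pot1 0.97 [286. 173.] [ 434. -139.   39.] [[411.0, -158.0, 6.0], [446.0, -126.0, 46.0]]
pot1 0.85 [459. 335.] [552. 327.  40.] [[528.0, 309.0, 8.0], [563.0, 344.0, 45.0]]
pot1 0.79 [261. 245.] [604. -68.  39.] [[582.0, -89.0, 2.0], [617.0, -53.0, 45.0]]
pot1 0.64 [189. 185.] [
[... 861 characters left out ...]
0, 45.0]]
drip_stand 0.74 [256. 283.] [506. 145.  79.] [[472.0, 102.0, 70.0], [547.0, 179.0, 81.0]]
drip_stand 0.66 [262. 312.] [473. 163.  26.] [[456.0, 105.0, 4.0], [543.0, 190.0, 71.0]]
curing_stand 0.74 [217. 254.] [649. 100.  34.] [[624.0, 43.0, 3.0], [711.0, 139.0, 73.0]]
pot1 0.93 [298. 233.] [590. -63.  35.] [[578.0, -85.0, 8.0], [611.0, -52.0, 45.0]]
pot1 0.86 [382. 252.] [ 419. -134.   33.] [[405.0, -160.0, 3.0], [442.0, -124.0, 45.0]]
pot1 0.82 [166. 360.] [533. 331.  39.] [[522.0, 311.0, 6.0], [558.0, 346.0, 45.0]]
cup 0.97 [188. 401.] [432. 368.  56.] [[394.0, 335.0, 4.0], [461.0, 401.0, 87.0]]
bottle1 0.9 [ 90. 312.] [679. 370.  81.] [[669.0, 342.0, 7.0], [703.0, 392.0, 151.0]]
```

View pics/scene.png

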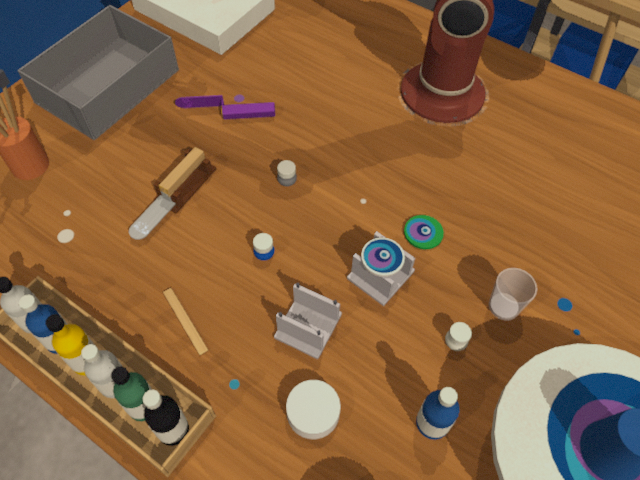

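View pics/side.png

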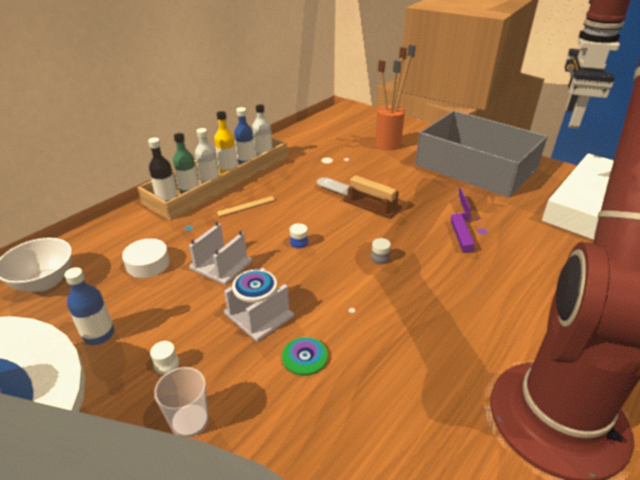

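The knife is the wooden-handled one in the rest at scene (170,195); the purple one at (225,105) is the look-alike. The coaster is the blue and white one at (384,256), on the stand without pegs. The green disc at (424,232) isn't meant. The stand at (308,320) has dark pegs, so it's the curing stand. Next I'll measure the poses and make one confirming crop.

```bash
python3 - <<'E'
from h import *
for n in("scene","side"):
    p=np.load(f"pics/{n}.npz"); w=cloud(p).reshape(-1,3); w=w[~np.isnan(w[:,0])]
    def reg(c,r,z0,z1): return w[(np.hypot(w[:,0]-c[0],w[:,1]-c[1])<r)&(w[:,2]>z0)&(w[:,2]<z1)]
    def rect(q): 
        (c,s,a)=cv2.minAreaRect(q[:,:2].astype(np.float32)); return np.round(c,1),np.round(s,1),round(a,1)
    h=reg((570,-302),110,56,66); print(n,"handle top",rect(h),np.median(h[:,2]))
    for nm,c in(("drip",(509,143)),("cure",(675,95))):
        print(nm,"all",rect(reg(c,78,4,90)),"base",rect(reg(c,78,4,13)),"boardtop",rect(reg(c,60,67,72.5)))
    k=reg((509,143),55,76,86); print("coaster",cv2.minEnclosingCircle(k[:,:2].astype(np.float32)),rect(k),np.median(k[:,2]))
    b=reg((680,-302),60,12,24); print("blade",rect(b),np.median(b[:,2]))
a=cv2.imread("pics/scene.png")
c1=cv2.resize(a[230:360,265:425],(640,520),interpolation=cv2.INTER_CUBIC)
cv2.imwrite("pics/crop.png",c1)
E
```

```text
scene handle top (array([ 563.5, -308. ]), array([120.6,  28.1]), 3.4) 60.44757796472811
drip all (array([510.1, 150.1]), array([138.7, 137.1]), 26.1) base (array([510.1, 150.1]), array([138.7, 137.1]), 26.1) boardtop (array([511. , 142.3]), array([89.7, 79.5]), 84.5)
cure all (array([671.6,  94.4]), array([136.2, 141. ]), 22.1) base (array([671.6,  94.4]), array([136.2, 141. ]), 22.1) boardtop (array([676.1,  91.1]), array([74. , 89.6]), 8.4)
coaster ((511.74176025390625, 142.04754638671875), 40.656002044677734) (array([512.1, 141.2]), array([79.7, 77.3]), 30.9) 78.34886627252047
blade (array([ 675.6, -301.4]), array([108.6,  44.3]), 5.0) 17.2092076657608
side handle top (array([ 562.9, -307.4]), array([122.5,  28.8]), 3.3) 61.34891682535596
drip all (array([510. , 150.8]), array([106.8, 133.5]), 84.9) base (array([509.3, 151.4]), array([101.6, 137.4]), 88.3) boardtop (array([506.2, 143.2]), array([90., 74.]), 84.0)
cure all (array([669.1, 107.4]), array([101.2, 126.6]), 7.8) base (array([669.7, 109.5]), array([101.1, 123.6]), 10.3) boardtop (array([673.8,  91. ]), array([76.2, 88.6]), 7.7)
coaster ((509.5796813964844, 141.98388671875), 40.957496643066406) (array([509. , 142.7]), array([78.3, 79.4]), 37.4) 79.2673314711414
blade (array([ 676.8, -300.8]), array([103.9,  44. ]), 3.7) 18.591126900209304
```

View pics/crop.png

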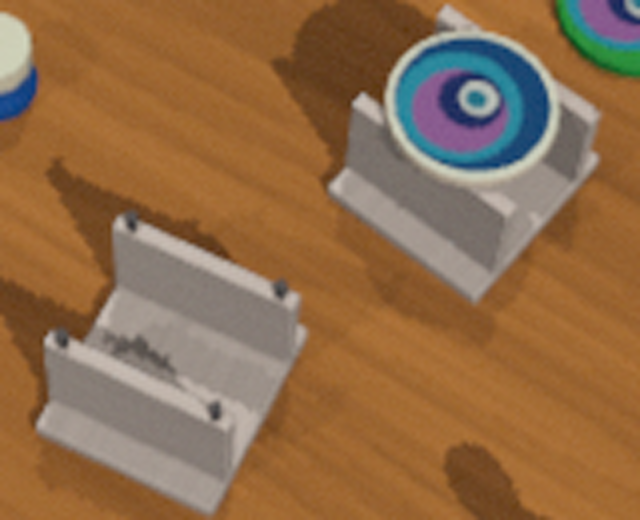

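The crop shows the peg stand at left (crop 170,360) and the coaster at (472,100) on the bare stand, so my identification holds. Next I'll check both wrist turns along the whole route, then look from above with the wrist camera.

```bash
cat >> h.py <<'E'
from scipy.spatial.transform import Rotation as Ro
def ori(yaw,flip=0):
    a=yaw+flip*np.pi; c,s=np.cos(a),np.sin(a)
    return Ro.from_matrix(np.array([[c,s,0],[s,-c,0],[0,0,-1]])).as_rotvec()
GX=8. # grasp point in knife x
def tcp(stand,yaw,along,zorig):  # knife pointing along yaw; knife origin = stand xy + along*dir ; returns TCP
    d=np.array([np.cos(yaw),np.sin(yaw)]); q=np.array(stand)+ (along+GX)*d
    return [q[0],q[1],zorig+13-19]
E
python3 - <<'E'
from h import *
KY=.059; DY=np.radians(84.3); CY=np.radians(98)
for f in(0,1):
    for nm,pos,y in(("rest",tcp((563.2,-307.7),KY,0,35),KY),("restup",tcp((563.2,-307.7),KY,0,200),KY),
      ("d-240",tcp((510,142.5),DY,-240,80),DY),("d-115",tcp((510,142.5),DY,-115,130),DY),("dlook",[510,142,250],DY),
      ("c-115",tcp((675,91),CY,-115,130),CY),("c-240",tcp((675,91),CY,-240,80),CY)):
        q=manip.solve_ik(pos,ori(y,f)); print(f,nm,np.round(pos),None if q is None else np.round(q,2))
E
```

```text
0 rest [ 571. -307.   29.] [ 0.43  0.83  0.05  1.6  -0.06  0.71 -1.  ]
0 restup [ 571. -307.  194.] [ 0.43  0.63  0.05  1.46 -0.03  1.05 -1.03]
0 d-240 [487. -88.  74.] [ 0.34  0.6  -0.3   2.01  0.32  0.57 -0.28]
0 d-115 [499.  36. 124.] [ 0.14  0.54 -0.38  1.95  0.3   0.7  -0.51]
0 dlook [510 142 250] [ 0.11  0.46 -0.63  1.71  0.3   1.07 -0.72]
0 c-115 [690. -15. 124.] [ 0.22  0.8  -0.44  1.39  0.37  1.03 -0.15]
0 c-240 [ 707. -139.   74.] [ 0.33  0.89 -0.35  1.33  0.32  0.98  0.07]
1 rest [ 571. -307.   29.] [ 0.81  0.91 -0.64  1.59  0.67  0.87  1.54]
1 restup [ 571. -307.  194.] [ 0.86  0.73 -0.74  1.45  0.51  1.16  1.67]
1 d-240 [487. -88.  74.] [-0.16  0.63  0.45  2.03 -0.48  0.58 -2.62]
1 d-115 [499.  36. 124.] [ 0.57  0.79 -1.15  1.94  0.86  1.02  2.06]
1 dlook [510 142 250] [ 0.38  0.62 -1.15  1.71  0.6   1.22  2.12]
1 c-115 [690. -15. 124.] [-0.23  0.8   0.42  1.41 -0.35  1.01 -2.74]
1 c-240 [ 707. -139.   74.] [-0.05  0.91  0.44  1.34 -0.42  0.99 -2.53]
```

```bash
python3 - <<'E'
from h import *
KY=.059; DY=np.radians(84.3)
manip.command_gripper(1.0)
for n,pos,y in(("wst",[590,118,330],DY),("wkn",[571,-307,220],KY)):
    manip.reach(pos,ori(y)); manip.pause(.3); p=manip.capture("wrist"); save(p,n)
    s=manip.read_state(); print(n,s["time"],np.round(s["tcp_pos"],1),np.round(np.array(p["extrinsics"])[:3,3]))
a=np.hstack([cv2.resize(cv2.imread(f"pics/{n}.png"),(400,300)) for n in("wst","wkn")]); cv2.imwrite("pics/w2.png",a)
def rect(q): 
    (c,s,a)=cv2.minAreaRect(q[:,:2].astype(np.float32)); return np.round(c,1),np.round(s,1),round(a,1)
for n in("wst","wkn"):
    w=cloud(np.load(f"pics/{n}.npz")).reshape(-1,3); w=w[~np.isnan(w[:,0])]
    def reg(c,r,z0,z1): return w[(np.hypot(w[:,0]-c[0],w[:,1]-c[1])<r)&(w[:,2]>z0)&(w[:,2]<z1)]
    for nm,a in(("handle",((563,-308),80,56,66)),("dripbase",((509,143),75,6,14)),("dtop",((509,143),60,66,73)),("curebase",((675,92),75,6,14)),("ctop",((675,92),60,66,73)),("pegs",((675,92),60,76,86)),("coaster",((510,142),55,75,86)),("blade",((680,-302),62,12,24))):
        q=reg(*a)
        if len(q)>20: print(n,nm,len(q),rect(q),round(np.median(q[:,2]),1))
E
```

```text
wst 4.325 [590.  117.8 330. ] [597. 184. 497.]
wkn 6.2917 [ 571.3 -306.5  220.1] [ 637. -302.  388.]
wst dripbase 1417 (array([509.6, 143.3]), array([88.2, 98.5]), 84.3) 11.2
wst dtop 743 (array([512. , 142.8]), array([89.7, 79.1]), 84.5) 71.1
wst curebase 4589 (array([676.4,  91.3]), array([99.8, 90.4]), 8.4) 11.2
wst ctop 1343 (array([676.6,  91.5]), array([72.3, 90. ]), 8.5) 71.0
wst pegs 138 (array([676.7,  91.7]), array([70. , 79.3]), 8.3) 80.8
wst coaster 5286 (array([512.4, 142. ]), array([79. , 78.7]), 36.3) 79.7
wkn handle 4642 (array([ 563.9, -308.3]), array([119.2,  24. ]), 4.1) 62.1
wkn blade 6722 (array([ 674.8, -301.3]), array([110.8,  40. ]), 3.7) 18.8
```

View pics/w2.png

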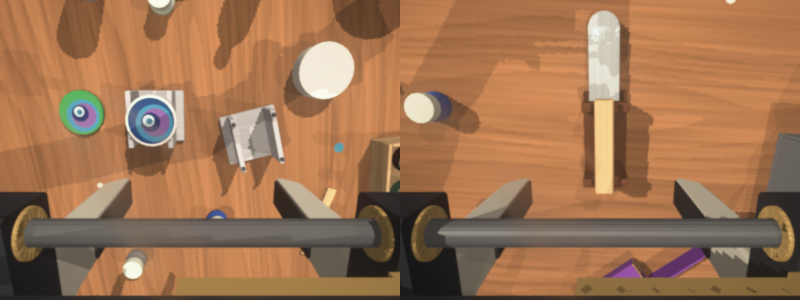

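Poses from the wrist view agree with the scene cameras and the given sizes. I'll grasp the knife, lift it and check that the blade is level.

```bash
cat >> h.py <<'E'
K0=(563.9,-308.3);KY=.066
D0=(509.7,143.2);DY=np.pi/2-np.radians(5.6);C0=(676.5,91.4);CY=np.pi/2+np.radians(8.4);CO=np.array((512.2,142.1))
def blade(n):
    p=manip.capture("wrist"); save(p,n); w=cloud(p).reshape(-1,3); s=manip.read_state()
    R=Ro.from_rotvec(s["ee_rot"]).as_matrix(); t=np.array(s["tcp_pos"])
    l=(w-t)@R  # tool frame
    # knife frame: x=l0+GX, y=-l1, z=-l2+13-19
    k=np.stack([l[:,0]+GX,-l[:,1],-l[:,2]-6],1); k=k[~np.isnan(k[:,0])]
    b=k[(k[:,0]>75)&(k[:,0]<180)&(abs(k[:,1])<35)&(abs(k[:,2]+17.5)<14)]
    c=np.polyfit(b[:,0],b[:,2],1); r=np.polyfit(b[:,1],b[:,2],1)
    print("blade n",len(b),"tip x",np.percentile(b[:,0],99.5),"z@115",np.polyval(c,115),"pitch",c[0],"roll",r[0],cv2.minAreaRect(b[:,:2].astype(np.float32)))
    return k
E
python3 - <<'E'
from h import *
t=tcp(K0,KY,0,35); o=ori(KY)
manip.move_linear([t[0],t[1],90],o,rate=150)
print(manip.move_linear(t,o,rate=80,max_force=15))
blade("b0")
manip.command_gripper(0.0,55); s=manip.read_state(); print(s["grip_width"]*93,s["grip_force"],s["tcp_pos"])
t[2]=60; manip.move_linear(t,o,rate=50)
t[2]=130; manip.move_linear(t,o,rate=120)
blade("b1"); s=manip.read_state(); print(s["time"],s["wrist_force"],s["moment"],s["grip_width"]*93)
E
```

```text
False
blade n 14296 tip x 124.54941796641275 z@115 -17.014542247139456 pitch -0.001715299737624801 roll 0.0002429622316168143 ((100.09191131591797, 0.0007495880126953125), (40.14735794067383, 49.79447555541992), 89.8033447265625)
23.269267446277023 54.99620318412781 [ 571.90419832 -307.82580145   29.01464104]
blade n 14416 tip x 124.78470455331399 z@115 -15.831517956654611 pitch -0.0008223388036367055 roll -0.0005715548674687245 ((100.1749038696289, 0.09159088134765625), (40.18286895751953, 50.01150894165039), 89.93168640136719)
10.9 [ 0.52084905 -0.14476977 -2.05528014] [ 0.02557209  0.03517911 -0.05290315] 23.65643162820963
```

```bash
cat >> h.py <<'E'
DS=np.array(D0)+1.5*np.array([np.sin(DY),-np.cos(DY)])
AL=(CO-np.array(D0))@[np.cos(DY),np.sin(DY)]
E
python3 - <<'E'
from h import *
o=ori(DY)
manip.reach(tcp(DS,DY,-245,125),o)
manip.move_linear(tcp(DS,DY,-245,77),o,rate=120)
manip.pause(.2)
k=blade("b2"); s=manip.read_state(); print(s["time"],s["tcp_pos"],tcp(DS,DY,-245,77),s["wrist_force"])
# stand boards in knife frame via wrist cloud
w=cloud(np.load("pics/b2.npz")).reshape(-1,3); w=w[~np.isnan(w[:,0])]
q=w[(np.hypot(w[:,0]-510,w[:,1]-143)<60)&(w[:,2]>66)&(w[:,2]<73)]; print("top",len(q),cv2.minAreaRect(q[:,:2].astype(np.float32)))
q=w[(np.hypot(w[:,0]-510,w[:,1]-143)<60)&(w[:,2]>75.5)&(w[:,2]<86)]; print("coaster",len(q),cv2.minEnclosingCircle(q[:,:2].astype(np.float32)))
if len(q)==0: print(np.nanmin(w,0),np.nanmax(w,0))
E
```

```text
blade n 14536 tip x 124.91655971820911 z@115 -16.11182434978493 pitch -0.0008426019874697105 roll -0.00022269867774655404 ((100.26451873779297, -0.22232437133789062), (50.5140495300293, 40.18525314331055), 0.05583838373422623)
12.6167 [488.65955967 -92.92524765  71.69945992] [np.float64(488.0656938570543), np.float64(-92.81526814533274), 71] [ 0.34671403  0.14195272 -0.05689786]
top 0 ((0.0, 0.0), (0.0, 0.0), 0.0)
coaster 0 ((0.0, 0.0), 0.0)
[ 264.76052617 -256.16590809   -1.77276019] [679.38132359  56.15770959 192.78479234]
```

View pics/b2.png

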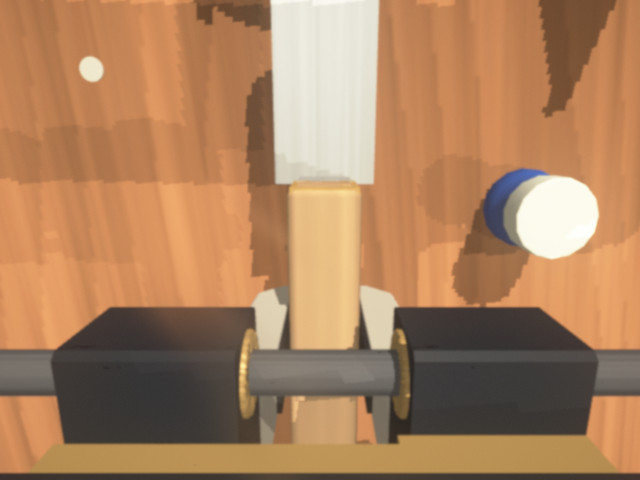

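The wrist view shows the knife held straight and level, with the blade at (325,90) running upward in the image. The blue-lidded pot at (545,215) is well clear. Now I'll slide in and lift.

```bash
python3 - <<'E'
from h import *
o=ori(DY); a=AL-115
print(manip.move_linear(tcp(DS,DY,a,77),o,rate=80,max_force=6))
s=manip.read_state(); print(s["time"],s["tcp_pos"],tcp(DS,DY,a,77),s["wrist_force"])
p=manip.capture("side"); save(p,"s3")
cv2.imwrite("pics/s3c.png",cv2.resize(p["pixels"][220:360,170:370],(800,560),interpolation=cv2.INTER_CUBIC))
E
```

```text
False
14.3833 [500.61392502  35.02698647  70.94341903] [np.float64(500.6684479883863), np.float64(35.717561455888244), 71] [ 0.71644491  0.67613997 -0.44184456]
```

View pics/s3c.png

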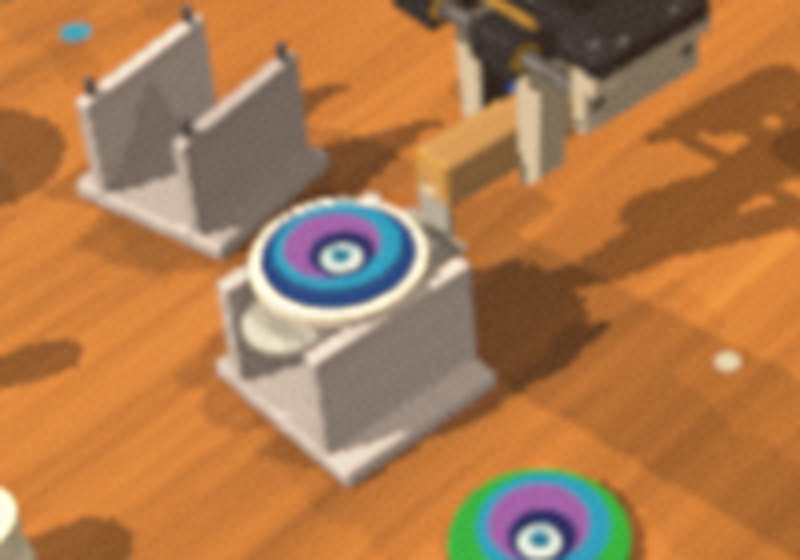

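The blade sits in the slot under the coaster; its tip shows at crop (280,325). Next I'll lift slowly.

```bash
cat >> h.py <<'E'
def coaster(n,cam="scene"):
    p=manip.capture(cam); save(p,n); w=cloud(p); t=np.array(manip.read_state()["tcp_pos"]); 
    W=w.reshape(-1,3); m=None
    for d in manip.trace(p,"coaster"):
        q=w[d["mask"]]; q=q[~np.isnan(q[:,0])]
        if len(q)>50 and np.median(q[:,2])>50:
            zt=np.median(q[:,2]); q=q[abs(q[:,2]-zt)<5]
            A=np.c_[q[:,:2]-q[:,:2].mean(0),np.ones(len(q))]; g=np.linalg.lstsq(A,q[:,2],rcond=None)[0]
            print(cam,d["score"],"c",np.round(cv2.minEnclosingCircle(q[:,:2].astype(np.float32)),1) if 0 else [np.round(x,1) for x in cv2.minEnclosingCircle(q[:,:2].astype(np.float32))],"mean",np.round(q.mean(0),1),"slope",np.round(g[:2],3))
E
python3 - <<'E'
from h import *
o=ori(DY); a=AL-115
manip.move_linear(tcp(DS,DY,a,83),o,rate=40)
manip.move_linear(tcp(DS,DY,a,96),o,rate=12)
manip.move_linear(tcp(DS,DY,a,125),o,rate=40)
manip.pause(.5)
s=manip.read_state(); print(s["time"],s["tcp_pos"],tcp(DS,DY,a,125),s["wrist_force"])
coaster("c4"); coaster("c4s","side"); blade("b4")
w=cloud(np.load("pics/b4.npz")).reshape(-1,3)
R=Ro.from_rotvec(s["ee_rot"]).as_matrix(); l=(w-np.array(s["tcp_pos"]))@R; k=np.stack([l[:,0]+GX,-l[:,1],-l[:,2]-6],1)
q=k[(k[:,0]>60)&(k[:,2]>-13)&(k[:,2]<0)&(abs(k[:,1])<60)]; print(len(q),np.percentile(q,[1,50,99],axis=0))
E
```

```text
17.3417 [500.63003373  35.72301461 118.94955054] [np.float64(500.6684479883863), np.float64(35.717561455888244), 119] [-0.57736863  1.11568038 -1.96667676]
scene 0.82 c [array([511.4, 141.9]), np.float64(40.8)] mean [513.4 142.1 115.4] slope [ 0.    -0.004]
side 0.78 c [array([509.6, 141.8]), np.float64(41.0)] mean [507.3 144.2 116.6] slope [ 0.013 -0.012]
blade n 23878 tip x 122.55188732728728 z@115 -7.353893868974842 pitch 0.04003792604783907 roll -0.004334643107337325 ((99.02674102783203, -0.005535125732421875), (47.96532440185547, 69.97504425048828), 0.04633316770195961)
25003 [[ 76.16966659 -38.34006088  -9.63843499]
 [103.8463767   -0.91956869  -7.69176743]
 [122.39213433  36.53080658  -5.85322917]]
```

The coaster is flat and centred on the blade. Now I'll carry it.

```bash
cat >> h.py <<'E'
CS=np.array(C0)+1.1*np.array([-np.sin(CY),np.cos(CY)])
E
python3 - <<'E'
from h import *
o=ori(CY)
manip.move_linear(tcp(CS,CY,-115,125),o,rate=60)
manip.pause(.3)
s=manip.read_state(); print(s["time"],s["tcp_pos"],tcp(CS,CY,-115,125),s["wrist_force"])
coaster("c5"); coaster("c5s","side")
p=manip.capture("side")
cv2.imwrite("pics/s5c.png",cv2.resize(p["pixels"][180:320,130:330],(800,560),interpolation=cv2.INTER_CUBIC))
E
```

```text
21.325 [691.02199043 -14.60365886 119.01799049] [np.float64(691.0426844899188), np.float64(-14.612830958458389), 119] [ 0.26013187  0.30130147 -1.93472649]
scene 0.64 c [array([675.9,  90.5]), np.float64(40.7)] mean [676.9  91.6 115.3] slope [ 0.003 -0.002]
side 0.97 c [array([674. ,  90.6]), np.float64(41.9)] mean [670.4  93.8 116.4] slope [ 0.012 -0.012]
```

View pics/s5c.png

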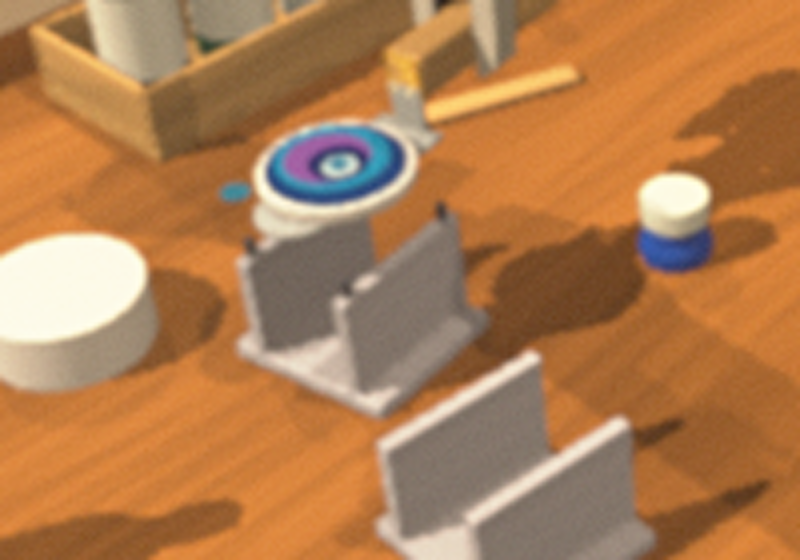

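The coaster is level above the curing stand, and both cameras put it within 1 mm of centre. Now I'll set it down, then clear the blade and look.

```bash
python3 - <<'E'
from h import *
o=ori(CY)
manip.move_linear(tcp(CS,CY,-114.5,94),o,rate=40)
manip.move_linear(tcp(CS,CY,-114.5,82),o,rate=8)
manip.move_linear(tcp(CS,CY,-114.5,77),o,rate=20)
manip.pause(.3)
s=manip.read_state(); print(s["time"],s["tcp_pos"],s["wrist_force"])
coaster("c6"); coaster("c6s","side")
E
```

```text
24.85 [691.04963168 -14.11740986  71.12054417] [ 0.59102357  0.15411587 -1.92772331]
scene 0.97 c [array([675.3,  91.9]), np.float64(41.3)] mean [676.8  92.5  78.1] slope [ 0.001 -0.006]
side 0.6 c [array([671.2,  94.9]), np.float64(43.2)] mean [670.5  94.3  79.1] slope [ 0.017 -0.01 ]
```

The coaster's top is at the same height as it was on the drip stand, and the knife went about 10 mm lower, so they have separated. I'll withdraw the blade.

```bash
python3 - <<'E'
from h import *
o=ori(CY)
print(manip.move_linear(tcp(CS,CY,-135,77),o,rate=30,max_force=5))
coaster("c7")
print(manip.move_linear(tcp(CS,CY,-250,77),o,rate=80,max_force=6))
manip.move_linear(tcp(CS,CY,-250,130),o,rate=120)
coaster("c8"); coaster("c8s","side")
t=tcp(K0,KY,0,110); manip.reach(t,ori(KY)); manip.pause(.3)
k=blade("b8"); s=manip.read_state(); print(s["time"],s["tcp_pos"],t)
w=cloud(np.load("pics/b8.npz"))
p=manip.capture("scene"); save(p,"s8"); p2=manip.capture("side")
cv2.imwrite("pics/s8c.png",np.hstack([cv2.resize(p["pixels"][110:350,100:420],(400,300)),cv2.resize(p2["pixels"][120:330,170:450],(400,300))]))
E
```

```text
False
scene 0.68 c [array([675.4,  91.1]), np.float64(40.8)] mean [677.1  92.1  78. ] slope [-0.003 -0.004]
False
scene 0.36 c [array([692.3, -46.6]), np.float64(55.1)] mean [694.7 -46.9 111.9] slope [ 0.006 -0.001]
side 0.93 c [array([673.9,  92.5]), np.float64(44.9)] mean [671.4  94.   79.1] slope [ 0.011 -0.009]
blade n 14420 tip x 124.73817471210404 z@115 -16.312569106677365 pitch -0.00132692051701197 roll 0.0011228981383199456 ((100.21052551269531, 0.36127281188964844), (40.22129821777344, 50.11101531982422), 89.9482650756836)
29.8 [ 572.25533398 -307.19946709  103.89724186] [np.float64(571.8825823239937), np.float64(-307.77238324451986), 104]
```

View pics/s8c.png

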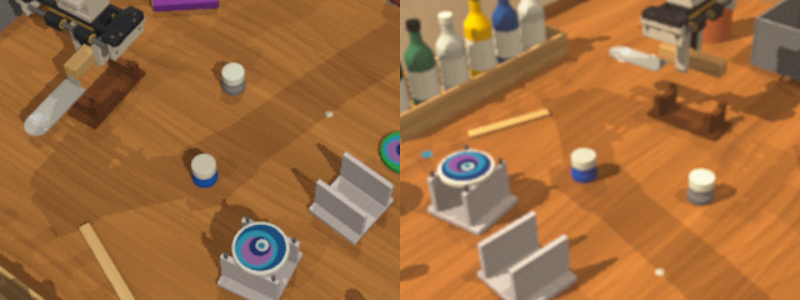

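The coaster (left 262,247) lies between the pegs, and the knife is poised over its rest. Now I'll lay it down.

```bash
python3 - <<'E'
from h import *
o=ori(KY)
manip.move_linear(tcp(K0,KY,0,42),o,rate=70)
print(manip.move_linear(tcp(K0,KY,0,33),o,rate=10,max_force=5)); s=manip.read_state(); print(s["tcp_pos"],s["wrist_force"])
manip.command_gripper(1.0); manip.pause(.3)
t=tcp(K0,KY,0,35)
manip.move_linear([t[0],t[1],130],o,rate=80)
manip.move_linear([t[0],t[1],220],o,rate=150); manip.pause(.5)
s=manip.read_state(); print(s["time"])
p=manip.capture("wrist"); save(p,"f"); w=cloud(p).reshape(-1,3); w=w[~np.isnan(w[:,0])]
for c,z0,z1 in(((563,-308),56,66),((680,-302),12,24)):
    q=w[(np.hypot(w[:,0]-c[0],w[:,1]-c[1])<80)&(w[:,2]>z0)&(w[:,2]<z1)]; print(cv2.minAreaRect(q[:,:2].astype(np.float32)),np.median(q[:,2]))
coaster("c9"); coaster("c9s","side")
p=manip.capture("scene"); p2=manip.capture("side")
cv2.imwrite("pics/s9c.png",np.hstack([cv2.resize(p["pixels"][110:350,100:420],(400,300)),cv2.resize(p2["pixels"][120:330,170:450],(400,300))]))
E
```

```text
True
[ 571.78869969 -307.75442699   28.95588948] [-0.07073396  0.98588176  4.58207627]
35.875
((564.1873168945312, -308.0975341796875), (118.97988891601562, 24.022539138793945), 3.6279661655426025) 62.1108036578828
((667.7216796875, -297.61285400390625), (123.55878448486328, 55.124732971191406), 9.067595481872559) 18.78855453369465
scene 0.66 c [array([675.7,  91.8]), np.float64(40.8)] mean [677.4  92.1  78. ] slope [0.003 0.001]
side 0.96 c [array([671.5,  91.9]), np.float64(43.9)] mean [671.3  93.9  79.1] slope [ 0.011 -0.008]
```

View pics/s9c.png

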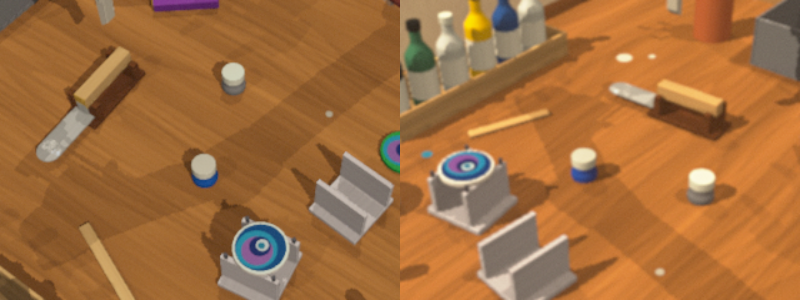

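The knife is back in its rest (left 90,95) at its starting pose. The coaster is flat between the pegs (left 262,247), and the two pots in view stand where they were.

```bash
python3 -c "
from station import manip
print(manip.finish_job())"
```

```text
the job is handed in; nothing more can be done
None
```

The job is handed in (no verdict came back): the coaster lies flat between the curing stand's pegs, about 1 mm off centre by the scene camera, and the knife is back on its rest as it was, at about 36 s of the 66 s allowed.

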